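Run the row of cheeses up to the end stop and close the keeper

TASK

Get the batch ready for coating: with the fingertips, push the row of four small cheese wheels along the channel as one closed-up row until the first one is fully home against the end stop. Then push the steel keeper's thumb tab away from the robot until it is fully across the channel behind the last cheese. Do not lift or tip the cheeses or let the row come apart, leave everything else on the table where it is, and finish clear of everything.

Things in the scene. Friction and masses are not known exactly. Their poses are not given: they have to be found in the camera images.
- runway: fixed straight aluminium channel on the table. y axis: along it towards the end stop; x: across, away from the robot; z up. Origin on the table surface (z = 0) under the centre line. Channel floor at z = 20 mm, 66 mm wide between low guides (5 mm thick, tops at z = 34 mm). Runs from y = -250 mm (open end, no wall) to the stop face at y = +200 mm.
- stop_face (a point): point on the face of the upright dark steel end-stop plate, on the channel's centre line, 40 mm above the table (plate top at 54 mm; runway y = 200 mm). With the row touching the stop the wheel centres are at about runway y = 169, 107, 45 and -17 mm, and the row's rear is at y = -48 mm.
- keeper_tab (a point): centre of the robot-side face of the keeper's upright thumb tab: a steel plate 34 mm wide along the runway, 8 mm thick, from 40 to 78 mm above the table; this point at 59 mm. At joint value 0 it is at x = -96, y = -60 mm of the runway and it moves along runway +x. Below the tab is a fixed grey block 36 mm high, at runway x = -110 to -38, y = -77 to -43 mm.
- keeper_tip (a point): tip of the keeper's flat steel tongue, which is one piece with the tab and points across the channel: 12 mm wide along the runway, from 37.5 to 47.5 mm above the table; this point 59 mm beyond the tab's face in runway +x, 42.5 mm above the table.
- keeper (a joint): slide of the keeper along the runway's +x (away from the robot), in m: about 0 = drawn back, tongue clear of the channel; 0.045 = hard stop, fully across, tongue tip 8 mm past the centre line and 6 mm behind the rear of a row that is home (only then does it pass freely). About 2 N of friction, stays where it is left, no spring.
- cheese_1: small yellow cheese wheel, first (nearest the end stop) of the row of four in the channel: 62 mm across, 40 mm high, about 0.13 kg, flat underside on the channel floor, origin at the centre of its underside (height 20 mm), z up. The four touch one another along the runway, with 2 mm of play to each guide; all are alike.
- cheese_2: small yellow cheese wheel, second of the row of four in the channel: 62 mm across, 40 mm high, about 0.13 kg, flat underside on the channel floor, origin at the centre of its underside (height 20 mm), z up. The four touch one another along the runway, with 2 mm of play to each guide; all are alike.
- cheese_3: small yellow cheese wheel, third of the row of four in the channel: 62 mm across, 40 mm high, about 0.13 kg, flat underside on the channel floor, origin at the centre of its underside (height 20 mm), z up. The four touch one another along the runway, with 2 mm of play to each guide; all are alike.
- cheese_4: small yellow cheese wheel, last (farthest from the stop) of the row of four in the channel: 62 mm across, 40 mm high, about 0.13 kg, flat underside on the channel floor, origin at the centre of its underside (height 20 mm), z up. The four touch one another along the runway, with 2 mm of play to each guide; all are alike.
- spare_a: a small cheese wheel like those of the row (62 mm across, 40 mm high), standing on the table beyond the runway; bystander, origin at the centre of its underside
- spare_b: another such small cheese wheel on the table on the robot's side of the runway; bystander, origin at the centre of its underside
- mould: white plastic cup-shaped cheese mould, 72 mm across, 60 mm high, on the table beyond the runway; bystander, origin at the centre of its underside
- scraper: flat spatula lying on the table on the robot's side of the runway, long axis along its x; bystander
- pail: off-white lidded coating pail, 144 mm across the lid, 138 mm high, on the left of the table; bystander, origin at the centre of its underside
- brush: brush lying on the right of the table; bystander
- red_wheel: large red waxed cheese wheel, 150 mm across, 65 mm high, on the right of the table; bystander, origin at the centre of its underside
There are look-alikes about, which are no part of the job. Leave any green or purple look-alike of the cheese_1 alone. What is shaped like the cheese_4 but green is not meant.

How it is judged:
On the way, in this order (a step that is already met when the one before it is completed fails the run):
1. the whole row is home against the end stop, with the keeper still drawn back (y of cheese_1 in the frame of runway above 0.164 m and y of cheese_4 in the frame of runway above -0.023 m and value of joint keeper below 0.015 m), for 0.2 s.
2. the keeper is fully across behind the row (y of cheese_1 in the frame of runway above 0.164 m and y of cheese_4 in the frame of runway above -0.023 m and value of joint keeper above 0.04 m), for 0.2 s.
At the end, for the whole second after the job is handed in: the first cheese within 5 mm of the end stop and the last within 6 mm of its home place, all four flat on the channel floor, upright and at rest, and the keeper pushed at least 40 of its 45 mm across (all of step 2 and z of each of cheese_1, cheese_2, cheese_3, cheese_4 in the frame of runway below 0.024 m and angle between each of cheese_1, cheese_2, cheese_3, cheese_4's own z axis and vertical below 0.1 rad and linear speed of each of cheese_1, cheese_2, cheese_3, cheese_4 below 0.01 m/s); the robot touches nothing.
It fails at once if a cheese of the row is lifted off the channel floor (over 12 mm) or tipped (z of any of cheese_1, cheese_2, cheese_3, cheese_4 in the frame of runway above 0.032 m or angle between any of cheese_1, cheese_2, cheese_3, cheese_4's own z axis and vertical above 0.35 rad).
It fails at once if the row comes apart (a gap of more than 12 mm between neighbours) (distance between cheese_1 and cheese_2 above 0.074 m or distance between cheese_2 and cheese_3 above 0.074 m or distance between cheese_3 and cheese_4 above 0.074 m).
It fails at once if something else on the table is moved by more than 25 mm (distance of any of spare_a, spare_b, mould, scraper, pail, brush, red_wheel from where it was at the start of the episode above 0.025 m).
It also fails if it takes over 48 s, if anything falls off the work surface, if the arm or the gripper's body presses on something with over 40 N, if the wrist force passes 120 N, or if a joint passes its speed limit or range.

ROBOT

A 6-joint arm with a two-finger parallel gripper is mounted at the origin on the work surface. World frame = base frame: x ahead of the robot, y to its left, z up, the work surface at z = 0. Lengths are in m, angles in rad, forces in N, time in s.
With the tool pointing down it reaches from about 0.275 to 0.75 m from the base axis. Payload 10.2 kg.
Tool frame: the origin (TCP) lies at the very end of the fingers, on their centre line; the grasp point (between the pads) lies 19 mm behind it; z points along the fingers, y is the direction in which the jaws open and shut (so a half turn about z gives the same grasp; the last joint's range is limited). The gripper opens to 88 mm and grips with 3 to 60 N. Pads are 18 mm wide; open, the fingers measure 123 mm over their backs; the gripper's body (75 mm by 187 mm) begins 45 mm behind the grasp point.
Start: joints at [-1.547, 0.313, 1.498, -0, 1.331, -0.223], TCP at [0.128, -0.509, 0.239] pointing down, gripper open.
Joint ranges: [-2.94, 2.94], [-0.97, 2.17], [0.19, 2.56], [-1.23, 4.37], [0.02, 3.11], [-2.88, 2.88]. Speed limits (rad/s): [2.39, 2.39, 3.01, 3.14, 3.14, 3.14].

INTERFACE

Orientations are given as a unit quaternion [w, x, y, z].
In Python, from cell import sensors, cams, order gives the robot as it stands.
- The arm moves only by the shell command python3 -m jog 'ROWS' [FORCE]. ROWS is a JSON object of lists of equal length, an entry for each row: "jaw": the gripper command: -1 is fully open, 1 is shut, values between are in proportion; "translation": the shift along the tool's x, y, z in mm, a list of three; "spin": the turn about the tool's z in rad. A call has 1 to 5 rows; each row is the pose to reach, as a shift and turn from the pose commanded when the call began, along the tool's axes at that moment; what a row does not reach only later rows make up. A row lasts 1/12 s, in which the tool goes at most 41.7 mm and 7.16 degrees, less where a joint would pass 70% of its speed; a pose out of reach is approached as far as the arm can. A call with a gripper value outside its range is refused whole. The fingers move at their own pace and stop on an object; FORCE is the grip in N (left out, the last holds). Time passes only in rows, so rows that repeat a pose let the fingers close. It gives the time, the measured TCP pose, the force and the opening at its end, in the units of the state.
- sensors.get_obs(): the state, without advancing time (a new reading comes with each control period).
- cams.grab_frame(name): name is "scene" or "top" or "wrist"; returns a dict with "img" (480x640x3 uint8, blue, green, red), "z_map" (480x640 float32, m along the optical axis (not along the pixel's ray), 0 where there is no reading), "intrinsics" (3x3 intrinsics, pixels), "camera_from_world" (4x4, takes a point from world to camera coordinates). Camera axes: x right, y up, looking along -z (the intrinsics and any distortion apply to the point x, -y, -z); pixel columns grow to the right and rows downward; lengths in m; the calibration is good to about 2 mm. The wrist camera is an equidistant fisheye: a pixel r from the principal point sees the ray r / f radians off the axis. A picture is of the moment at which its call begins.
- order.sign_off(): hands the job in, once; it reports no verdict.
The state is a dict: "clock": time; "joints": joint angles; "qvel": joint speeds; "joint_efforts": joint torques, N m; "eef_pos": TCP position; "eef_rot": TCP orientation; "ft_force": force on the tool from outside, world axes, zero at the start; "moment": the same for the moment, N m; "gripper_width": opening from 0.0 (shut) to 1.0 (fully open).
Only numpy, scipy, OpenCV 4.12 (cv2) and the standard library are available. Lean on these libraries where they do the work, as an engineer would, in place of code of your own. Each camera call takes 0.05 s, during which the arm holds its last target.

## Working session

There is one attempt and no reset: what is moved stays moved. The work goes in short steps, Python scripts to look and compute and a shell command to move; the robot and the scene stay as the last step left them, time stands still between calls to the robot, and variables do not carry over. Pictures are saved under pics/ and viewed, and the job is handed in when it is done.

```bash
ls; mkdir -p pics
python3 - <<'E'
from cell import sensors,cams
import cv2
print(sensors.get_obs())
for n in ("scene","top","wrist"):
    f=cams.grab_frame(n); cv2.imwrite(f"pics/{n}0.png",f["img"]); print(n,f["intrinsics"].tolist(),f["camera_from_world"].round(4).tolist(), {k:v for k,v in f.items() if k not in("img","z_map","intrinsics","camera_from_world")})
E
```

```text
pics
{'clock': 0.0, 'joints': array([-1.54738228e+00,  3.13408120e-01,  1.49843577e+00,  3.12677739e-05,
        1.33099401e+00, -2.23339734e-01]), 'qvel': array([ 0.00035614,  0.00056074,  0.00055663, -0.00054809,  0.00042023,
       -0.00100838]), 'joint_efforts': array([-1.17968673e-03, -4.02213907e+01, -2.52276492e+01,  6.94457442e-02,
        3.52131331e-02, -8.03984130e-05]), 'eef_pos': array([ 0.12825559, -0.50883965,  0.23818299]), 'eef_rot': array([-6.18001988e-04,  9.92398986e-01,  1.23060407e-01,  7.72442219e-05]), 'ft_force': array([-0.30715558, -0.66296333, -0.58885728]), 'moment': array([-0.00045715,  0.02424038,  0.00159223]), 'gripper_width': 0.9980091246959332}
scene [[561.1946572611229, 0.0, 322.835512663675], [0.0, 561.1946572611229, 239.4462910358091], [0.0, 0.0, 1.0]] [[-0.6367, 0.7711, -0.0105, 0.3316], [-0.6218, -0.5052, 0.5984, 0.3028], [0.4561, 0.3875, 0.8011, -1.7093], [0.0, 0.0, 0.0, 1.0]] {}
top [[528.1256804302998, 0.0, 317.48711462070224], [0.0, 528.1256804302998, 235.81957371201585], [0.0, 0.0, 1.0]] [[0.0017, -1.0, 0.0059, 0.0093], [0.9951, 0.0022, 0.0989, -0.5556], [-0.0989, 0.0057, 0.9951, -1.3873], [0.0, 0.0, 0.0, 1.0]] {}
wrist [[371.64829954431775, 0.0, 318.6936490447681], [0.0, 371.64829954431775, 231.48105320960354], [0.0, 0.0, 1.0]] [[0.2447, -0.9696, -0.0019, -0.5256], [0.918, 0.2323, -0.3215, 0.0443], [0.3122, 0.0769, 0.9469, -0.3923], [0.0, 0.0, 0.0, 1.0]] {}
```

View pics/top0.png

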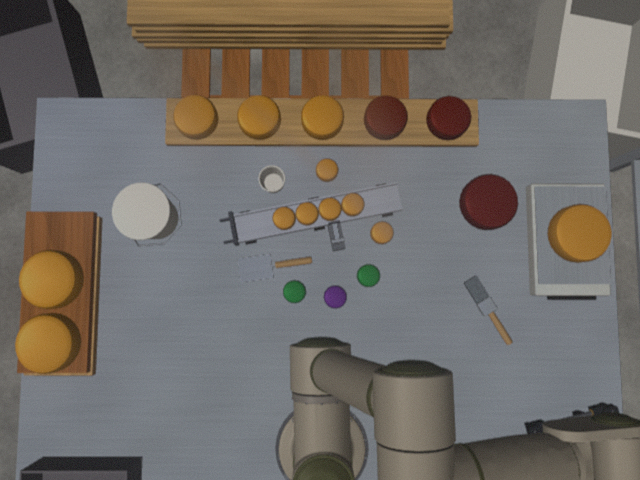

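View pics/scene0.png

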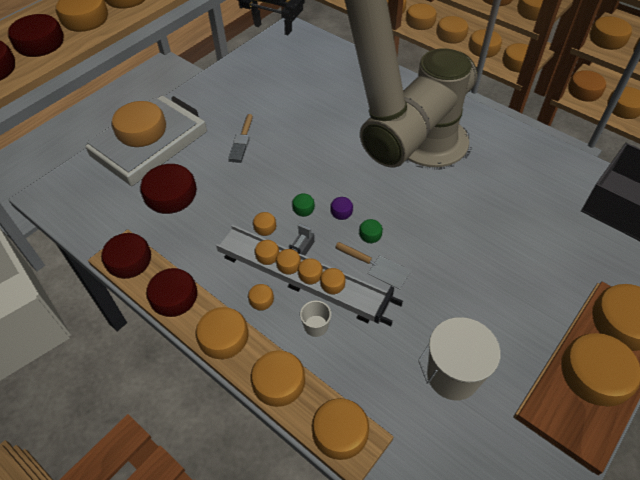

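View pics/wrist0.png

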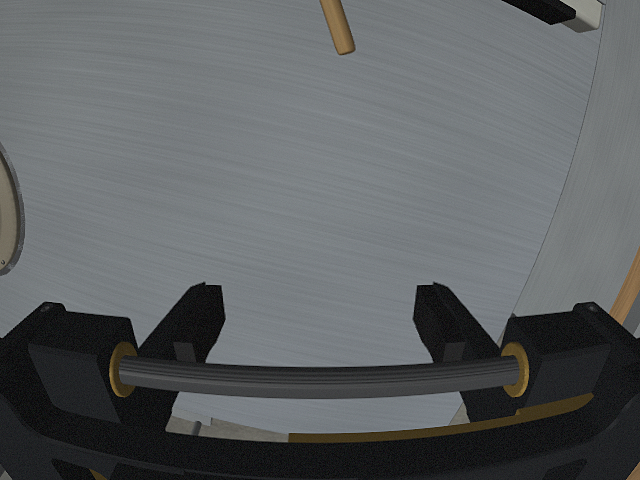

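Row candidates in the top view: yellow wheels at (284,217), (307,212), (330,208) and (352,203). The ones to leave alone are the spares at (327,169) and (382,232), green at (294,291) and (368,275), and purple at (335,296). The stop is the dark plate at about (233,228), so cheese_1 is the wheel at (284,217) and cheese_4 the one at (352,203). The keeper is at about (336,236).

```bash
cat > h.py <<'E'
import numpy as np,cv2
from cell import sensors,cams
def ray(f,u,v):
    K=f["intrinsics"];T=f["camera_from_world"]
    d=np.array([(u-K[0,2])/K[0,0],-(v-K[1,2])/K[1,1],-1.0])
    R=T[:3,:3]; return -R.T@T[:3,3], R.T@d
def onz(f,u,v,z):
    o,d=ray(f,u,v); return o+d*(z-o[2])/d[2]
def pt(f,u,v):
    o,d=ray(f,u,v); return o+d*float(f["z_map"][int(round(v)),int(round(u))])
def proj(f,p):
    T=f["camera_from_world"];K=f["intrinsics"]; c=T[:3,:3]@np.asarray(p)+T[:3,3]
    return K[0,0]*c[0]/-c[2]+K[0,2], -K[1,1]*c[1]/-c[2]+K[1,2]
E
python3 - <<'E'
from h import *
for n,box in (("top",(210,150,420,260)),("scene",(210,180,430,345))):
    f=cams.grab_frame(n); im=f["img"]; x0,y0,x1,y1=box
    c=im[y0:y1,x0:x1]; s=min(800/(x1-x0),600/(y1-y0)); cv2.imwrite(f"pics/{n}_c.png",cv2.resize(c,None,fx=s,fy=s,interpolation=cv2.INTER_CUBIC)); print(n,s)
    # world map from depth
    v,u=np.mgrid[0:480,0:640]; K=f["intrinsics"];T=f["camera_from_world"];z=f["z_map"]
    P=np.stack([(u-K[0,2])/K[0,0]*z,-(v-K[1,2])/K[1,1]*z,-z],-1)
    W=(P-T[:3,3])@T[:3,:3]
    hsv=cv2.cvtColor(im,cv2.COLOR_BGR2HSV)
    m=(cv2.inRange(hsv,(8,120,60),(28,255,255))>0)&(W[...,2]>.045)&(W[...,2]<.075)&(W[...,0]>.3)
    # tops only
    m2=m&(np.abs(W[...,2]-np.where(True,.06,0))<.006)
    for name,mm in (("z60",m2),("z40",m&(np.abs(W[...,2]-.04)<.006))):
        k,l,st,ce=cv2.connectedComponentsWithStats(cv2.erode(mm.astype(np.uint8),np.ones((2,2),np.uint8)))
        for i in range(1,k):
            if st[i,4]>60: print(n,name,ce[i].round(1),st[i].tolist(),np.median(W[l==i],0).round(4),onz(f,*ce[i],.06).round(4))
E
```

```text
top 3.8095238095238093
top z60 [353.2 203.5] [344, 195, 19, 19, 213] [ 0.6371 -0.0831  0.0595] [ 0.638  -0.0834  0.06  ]
top z60 [330.4 208.4] [320, 199, 21, 20, 226] [ 0.6257 -0.0223  0.0591] [ 0.625  -0.0232  0.06  ]
top z60 [306.6 213. ] [297, 204, 20, 19, 242] [0.6128 0.0383 0.0592] [0.6126 0.0393 0.06  ]
top z60 [284.2 217.4] [274, 208, 21, 20, 232] [0.6012 0.0986 0.0587] [0.6008 0.0981 0.06  ]
scene 3.6363636363636362
scene z60 [266.7 248.8] [257, 241, 20, 17, 233] [ 0.6451 -0.0778  0.0592] [ 0.6452 -0.0777  0.06  ]
scene z60 [287.6 258.7] [278, 250, 21, 17, 261] [ 0.6341 -0.0178  0.059 ] [ 0.6348 -0.0175  0.06  ]
scene z60 [309.9 268. ] [299, 260, 23, 18, 272] [0.6207 0.0429 0.0591] [0.6212 0.0431 0.06  ]
scene z60 [332.8 277.5] [322, 269, 23, 20, 280] [0.6069 0.1033 0.0593] [0.6075 0.1032 0.06  ]
```

View pics/top_c.png

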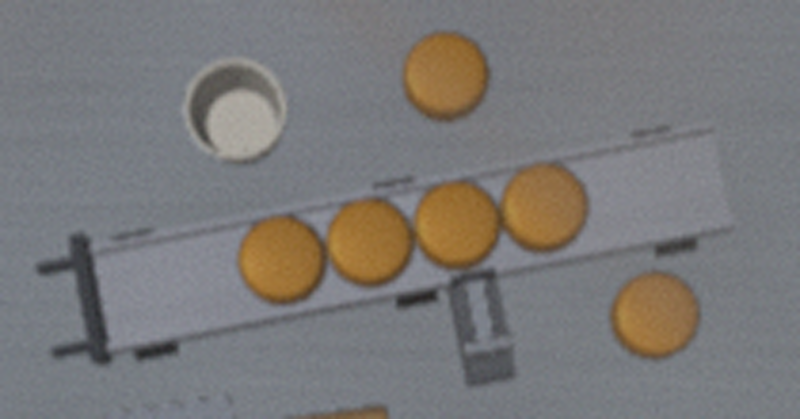

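View pics/scene_c.png

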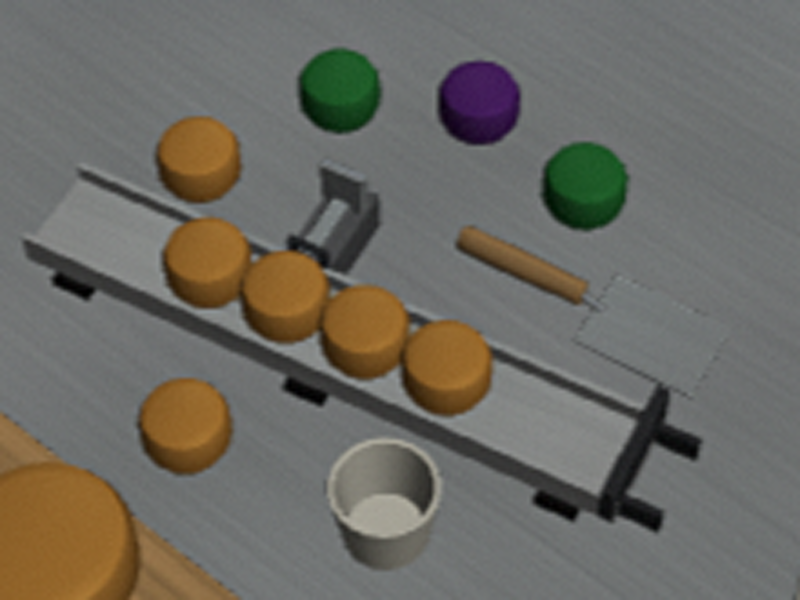

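Views: in the top crop the row sits at crop (282,259) to (544,206), with the stop at (90,300) and the keeper block and tab at (482,330). In the scene crop the upright tab is at (343,185). The spares are outside the channel, and the green and purple wheels are well away from it. Next I measure the runway frame, stop and tab.

Run:
```python
from h import *
fs={n:cams.grab_frame(n) for n in("top","scene")}
def W_(f):
    v,u=np.mgrid[0:480,0:640]; K=f["intrinsics"];T=f["camera_from_world"];z=f["z_map"]
    P=np.stack([(u-K[0,2])/K[0,0]*z,-(v-K[1,2])/K[1,1]*z,-z],-1)
    return (P-T[:3,3])@T[:3,:3]
for n,f in fs.items():
    W=W_(f); hsv=cv2.cvtColor(f["img"],cv2.COLOR_BGR2HSV)
    # wheel silhouettes (saturated), top
    m=cv2.inRange(hsv,(8,120,60),(28,255,255))
    if n=="top":
        k,l,st,ce=cv2.connectedComponentsWithStats(m)
        C=[]
        g=cv2.GaussianBlur(f["img"],(3,3),0)
        big=cv2.resize(f["img"][150:260,210:420],None,fx=4,fy=4,interpolation=cv2.INTER_CUBIC)
        s=cv2.cvtColor(big,cv2.COLOR_BGR2HSV)[...,1]
        ci=cv2.HoughCircles(cv2.GaussianBlur(s,(0,0),2),cv2.HOUGH_GRADIENT,1.0,60,param1=80,param2=18,minRadius=36,maxRadius=54)
        for c in sorted(ci[0].tolist()):
            u,v=210+(c[0]+.5)/4-.5,150+(c[1]+.5)/4-.5; print("circ",round(u,1),round(v,1),round(c[2]/4*2.6,1),onz(f,u,v,.06).round(4))
    # tab: high points near keeper
    near=np.array([0.56,-.04])
    t=(W[...,2]>.055)&(W[...,2]<.085)&(hsv[...,1]<80)&(np.hypot(W[...,0]-.55,W[...,1]+.03)<.06)
    k,l,st,ce=cv2.connectedComponentsWithStats(t.astype(np.uint8))
    for i in range(1,k):
        if st[i,4]>5: print(n,"tab",ce[i].round(1),st[i].tolist(),W[l==i].min(0).round(4),W[l==i].max(0).round(4),np.median(W[l==i],0).round(4))
    # stop: dark & high
    t=(W[...,2]>.03)&(W[...,2]<.065)&(hsv[...,2]<75)&(W[...,1]>.17)&(W[...,1]<.28)&(W[...,0]>.5)&(W[...,0]<.65)
    k,l,st,ce=cv2.connectedComponentsWithStats(t.astype(np.uint8))
    for i in range(1,k):
        if st[i,4]>10: print(n,"stop",ce[i].round(1),st[i].tolist(),W[l==i].min(0).round(4),W[l==i].max(0).round(4),np.median(W[l==i],0).round(4)); 
    if n=="top":
        q=t.astype(np.uint8); pts=cv2.findNonZero(q); r=cv2.minAreaRect(pts); b=cv2.boxPoints(r); print("stop box",b.round(1).tolist(),[onz(f,*x,.054)[:2].round(4).tolist() for x in b])
```

```text
circ 283.2 217.8 28.9 [0.5998 0.1005 0.06  ]
circ 306.2 213.2 28.7 [0.6119 0.0402 0.06  ]
circ 326.5 169.8 29.4 [ 0.7284 -0.013   0.06  ]
circ 329.5 208.8 29.4 [ 0.624  -0.0209  0.06  ]
circ 352.0 203.8 29.9 [ 0.6375 -0.0802  0.06  ]
circ 381.2 232.0 29.3 [ 0.5628 -0.1566  0.06  ]
top tab [337.8 240.2] [332, 238, 13, 6, 48] [ 0.5337 -0.0579  0.0572] [ 0.5454 -0.0268  0.0833] [ 0.5398 -0.0423  0.0776]
top stop [233.3 228.5] [228, 212, 11, 33, 131] [0.5308 0.2215 0.0307] [0.6162 0.2502 0.0618] [0.5729 0.2326 0.0521]
stop box [[218.89999389648438, 214.1999969482422], [232.39999389648438, 211.6999969482422], [238.3000030517578, 244.0], [224.8000030517578, 246.39999389648438]] [[0.6097, 0.2704], [0.6163, 0.2351], [0.5311, 0.2182], [0.5246, 0.2534]]
scene tab [303.4 229.2] [298, 224, 12, 13, 96] [ 0.5385 -0.0589  0.0555] [ 0.5527 -0.0227  0.0832] [ 0.5466 -0.0425  0.0708]
scene stop [385.1 304.2] [374, 286, 28, 37, 261] [0.5336 0.1994 0.03  ] [0.6238 0.2736 0.059 ] [0.5804 0.2386 0.05  ]
```

```bash
cat >> h.py <<'E'
from scipy.spatial.transform import Rotation as Ro
def go(target):
    o=sensors.get_obs(); q=o["eef_rot"]; R=Ro.from_quat([q[1],q[2],q[3],q[0]]).as_matrix()
    d=R.T@(np.array(target)-o["eef_pos"]); yaw=np.arctan2(R[1,0],R[0,0])
    print("t",round(o["clock"],2),"pos",o["eef_pos"].round(4),"yaw",round(yaw,4),"F",o["ft_force"].round(1),"w",round(o["gripper_width"],2),"shift mm",(d*1000).round(1))
E
python3 -m jog '{"jaw":[1,1,1,1,1],"translation":[[38,-14,0],[76,-28,0],[114,-42,0],[152,-56,0],[190,-70,0]],"spin":[0.01,0.02,0.03,0.04,0.044]}' 20
python3 -c "
from h import *
go([.653,-.154,.12])"
```

```text
clock: 0.77
eef_pos: [0.2966, -0.3935, 0.2388]
eef_rot: [0.0, 0.995, 0.101, 0.0]
ft_force: [1.2, -0.3, 0.3]
gripper_width: 0.647
t 0.77 pos [ 0.2966 -0.3935  0.2388] yaw 0.2018 F [ 1.2 -0.3  0.3] w 0.65 shift mm [ 397.1 -163.2  118.8]
```

```bash
python3 -m jog '{"jaw":[1,1,1,1,1],"translation":[[36,-15,5],[72,-30,10],[108,-45,15],[144,-60,20],[180,-75,25]],"spin":[0,0,0,0,0]}' 
python3 -m jog '{"jaw":[1,1,1,1,1],"translation":[[36,-15,5],[72,-30,10],[108,-45,15],[144,-60,20],[160,-65,25]],"spin":[0,0,0,0,0]}'
python3 - <<'E'
from h import *
go([.653,-.154,.12])
for n in("wrist","top"):
    cv2.imwrite(f"pics/{n}1.png",cams.grab_frame(n)["img"])
E
```

```text
clock: 1.18
eef_pos: [0.458, -0.2836, 0.2136]
eef_rot: [0.0, 0.995, 0.101, 0.0]
ft_force: [0.4, -0.6, 0.4]
gripper_width: 0.27
clock: 1.6
eef_pos: [0.6029, -0.1859, 0.1881]
eef_rot: [-0.0, 0.995, 0.103, 0.0]
ft_force: [-0.7, -0.6, -0.9]
gripper_width: 0.004
t 1.6 pos [ 0.6029 -0.1859  0.1881] yaw 0.2058 F [-0.7 -0.6 -0.9] w 0.0 shift mm [ 55.6 -21.   68.1]
```

View pics/wrist1.png

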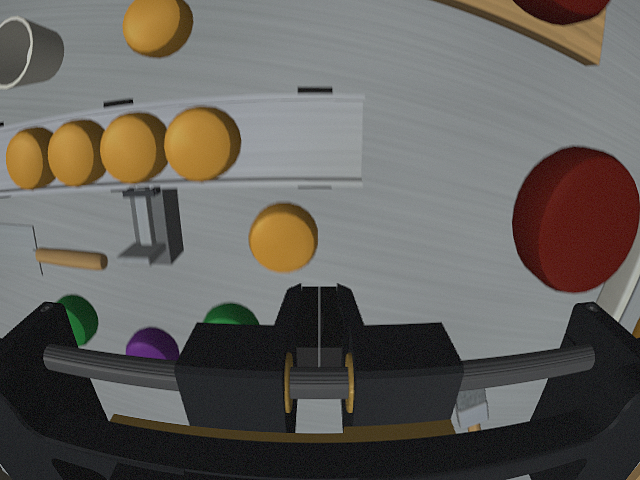

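The wrist view shows the row at (30..240,145) and cheese_4 at (203,143). The keeper tab is at (145,255), spare_b at (283,237), and the closed fingertips at (320,288). I'll cross-check cheese_4 and the tab with the wrist camera.

```bash
cat >> h.py <<'E'
def Wwrist(f):
    K=f["intrinsics"];T=f["camera_from_world"];z=f["z_map"]
    v,u=np.mgrid[0:480,0:640]; a=(u-K[0,2])/K[0,0]; b=(v-K[1,2])/K[1,1]; r=np.hypot(a,b)+1e-9
    s=np.tan(r)/r
    P=np.stack([a*s*z,-b*s*z,-z],-1)
    return (P-T[:3,3])@T[:3,:3]
E
python3 - <<'E'
from h import *
f=cams.grab_frame("wrist"); W=Wwrist(f); hsv=cv2.cvtColor(f["img"],cv2.COLOR_BGR2HSV)
m=(cv2.inRange(hsv,(8,120,60),(28,255,255))>0)&(abs(W[...,2]-.06)<.004)
k,l,st,ce=cv2.connectedComponentsWithStats(m.astype(np.uint8))
for i in range(1,k):
    if st[i,4]>200:
        p=W[l==i][:,:2].astype(np.float32); c,r=cv2.minEnclosingCircle(p); print(ce[i].round(),st[i,4],"mean",p.mean(0).round(4),"circ",np.round(c,4),round(r,4))
t=(W[...,2]>.05)&(W[...,2]<.085)&(hsv[...,1]<80)&(np.hypot(W[...,0]-.54,W[...,1]+.045)<.05)
y=.203; ux=np.array([np.cos(y),np.sin(y)]);uy=np.array([-np.sin(y),np.cos(y)])
p=W[t]; print("tab n",len(p),p.mean(0).round(4),"ux",np.percentile(p[:,:2]@ux,[2,50,98]).round(4),"uy",np.percentile(p[:,:2]@uy,[2,50,98]).round(4))
g=(abs(W[...,2]-.034)<.003)&(hsv[...,1]<80)&(W[...,1]<-.1)&(W[...,0]>.55)
k,l,st,ce=cv2.connectedComponentsWithStats(g.astype(np.uint8))
for i in range(1,k):
    if st[i,4]>30: q=W[l==i][:,:2]; print("guide",st[i].tolist(),np.percentile(q@ux,[5,50,95]).round(4),np.polyfit(q@uy,q@ux,1).round(4))
E
```

```text
[196. 144.] 3716 mean [ 0.6424 -0.0841] circ [ 0.6416 -0.0831] 0.0285
[127. 149.] 2985 mean [ 0.6301 -0.024 ] circ [ 0.6294 -0.022 ] 0.0283
[ 69. 154.] 2273 mean [0.6178 0.0362] circ [0.617  0.0387] 0.0287
[ 23. 160.] 1692 mean [0.6055 0.0961] circ [0.6044 0.0989] 0.0285
tab n 766 [ 0.5448 -0.0457  0.0695] ux [0.5192 0.5256 0.5266] uy [-0.1684 -0.1557 -0.1362]
guide [232, 93, 133, 8, 855] [0.6446 0.6471 0.6495] [0.0016 0.6476]
guide [218, 179, 145, 8, 986] [0.5736 0.5762 0.5787] [0.0057 0.5779]
guide [608, 241, 32, 74, 291] [0.4331 0.4751 0.5152] [-4.7778 -2.7291]
```

```bash
python3 -m jog '{"jaw":[1,1,1,1,1],"translation":[[20,-7,20],[40,-15,40],[56,-19,70],[56,-19,90],[56,-19,90]],"spin":[0,0,0,0,0]}'
python3 - <<'E'
from h import *
go([.657,-.156,.03])
cv2.imwrite("pics/wrist2.png",cams.grab_frame("wrist")["img"])
cv2.imwrite("pics/scene2.png",cams.grab_frame("scene")["img"])
E
```

```text
clock: 2.17
eef_pos: [0.649, -0.1592, 0.0943]
eef_rot: [-0.002, 0.995, 0.101, -0.003]
ft_force: [0.3, -0.1, -1.2]
gripper_width: 0.009
t 2.17 pos [ 0.649  -0.1592  0.0943] yaw 0.2024 F [ 0.3 -0.1 -1.2] w 0.01 shift mm [ 8.8 -1.2 64.3]
```

View pics/wrist2.png

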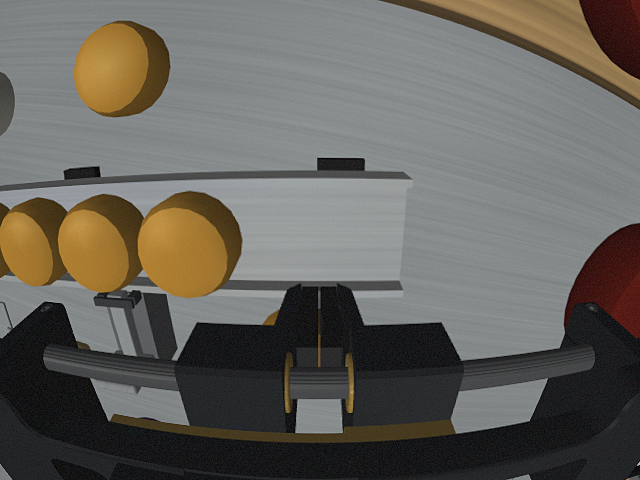

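View pics/scene2.png

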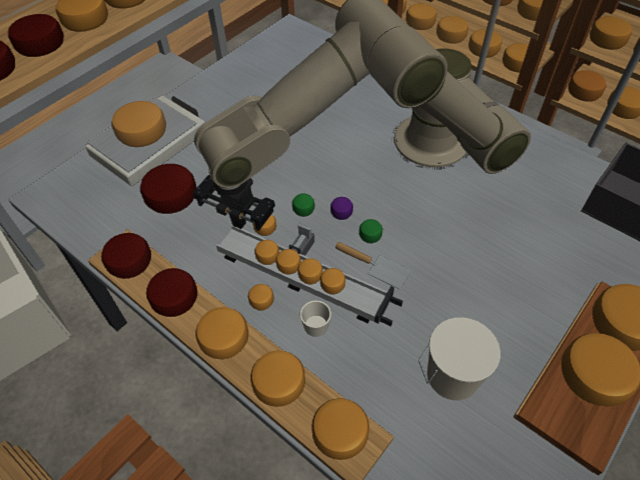

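Wrist: the closed tips (320,290) are over the channel's rear end and cheese_4 is at (190,245). Nothing lies between them. Lowering in.

```bash
python3 -m jog '{"jaw":[1,1,1],"translation":[[2,0,0],[4,0,10],[4,0,15]],"spin":[0,0,0]}'
python3 - <<'E'
from h import *
go([.657,-.156,.03])
E
```

```text
clock: 2.52
eef_pos: [0.6555, -0.159, 0.0842]
eef_rot: [0.0, 0.995, 0.101, 0.001]
ft_force: [0.3, 0.0, -0.2]
gripper_width: 0.007
t 2.52 pos [ 0.6555 -0.159   0.0842] yaw 0.2023 F [ 0.3  0.  -0.2] w 0.01 shift mm [ 2.  -2.6 54.2]
```

```bash
python3 -m jog '{"jaw":[1,1,1,1,1],"translation":[[2,0,14],[2,0,28],[2,0,42],[2,0,52],[2,0,52]],"spin":[0,0,0,0,0]}' 
python3 -m jog '{"jaw":[1,1],"translation":[[0,-5,0],[0,-8,0]],"spin":[0,0]}'
python3 - <<'E'
from h import *
go([.657,-.156,.03])
cv2.imwrite("pics/wrist3.png",cams.grab_frame("wrist")["img"])
E
```

```text
clock: 2.93
eef_pos: [0.6559, -0.1576, 0.0286]
eef_rot: [-0.001, 0.995, 0.101, -0.002]
ft_force: [0.5, 0.5, -0.8]
gripper_width: 0.002
clock: 3.1
eef_pos: [0.6558, -0.1499, 0.0323]
eef_rot: [0.0, 0.995, 0.101, 0.0]
ft_force: [-0.7, -0.0, 0.0]
gripper_width: 0.003
t 3.1 pos [ 0.6558 -0.1499  0.0323] yaw 0.2027 F [-0.7 -0.   0. ] w 0.0 shift mm [-0.   6.2  2.3]
```

View pics/wrist3.png

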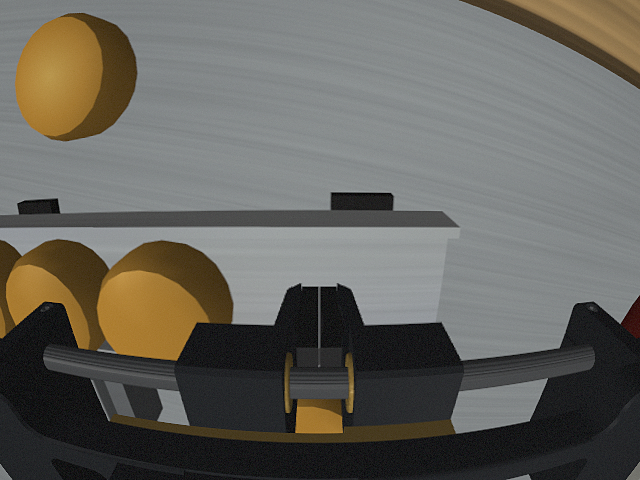

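Fingertips (320,290) are inside the channel behind cheese_4 at (165,300). Now pushing along tool -y (runway +y).

```bash
python3 -m jog '{"jaw":[1,1,1,1,1],"translation":[[0,-4,0],[0,-8,0],[0,-12,0],[0,-15,0],[0,-18,0]],"spin":[0,0,0,0,0]}' 
python3 -m jog '{"jaw":[1,1,1,1,1],"translation":[[0,-4,0],[0,-8,0],[0,-12,0],[0,-16,0],[0,-20,0]],"spin":[0,0,0,0,0]}'
python3 - <<'E'
from h import *
go([.657,-.156,.03])
cv2.imwrite("pics/wrist4.png",cams.grab_frame("wrist")["img"])
E
```

```text
clock: 3.57
eef_pos: [0.6519, -0.1322, 0.0319]
eef_rot: [0.0, 0.995, 0.101, 0.0]
ft_force: [-0.4, -0.6, 0.2]
gripper_width: 0.009
clock: 3.98
eef_pos: [0.6479, -0.113, 0.0319]
eef_rot: [0.0, 0.995, 0.101, 0.0]
ft_force: [0.6, -4.1, 0.3]
gripper_width: 0.005
t 3.98 pos [ 0.6479 -0.113   0.0319] yaw 0.2027 F [ 0.6 -4.1  0.3] w 0.0 shift mm [ 0.3 43.9  1.9]
```

View pics/wrist4.png

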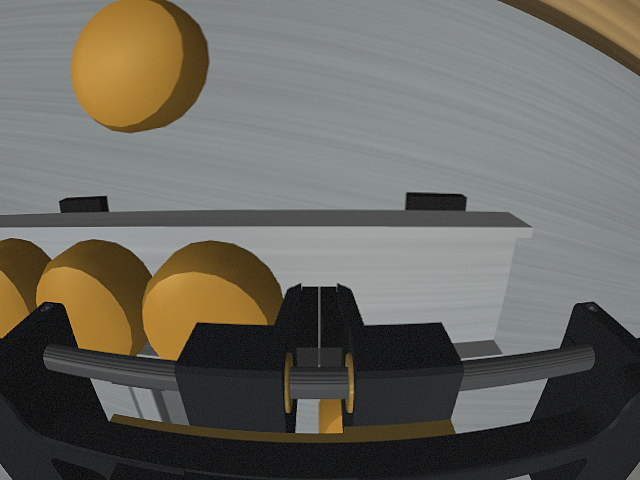

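Contact made: 4 N along -y, and cheese_4 at (212,300) is touching the fingers. Continuing.

```bash
python3 -m jog '{"jaw":[1,1,1,1,1],"translation":[[0,-4,0],[0,-8,0],[0,-12,0],[0,-16,0],[0,-20,0]],"spin":[0,0,0,0,0]}' 
python3 -m jog '{"jaw":[1,1,1,1,1],"translation":[[0,-4,0],[0,-8,0],[0,-12,0],[0,-16,0],[0,-20,0]],"spin":[0,0,0,0,0]}'
python3 - <<'E'
from h import *
go([.657,-.156,.03])
f=cams.grab_frame("scene");cv2.imwrite("pics/scene5.png",cv2.resize(f["img"][180:340,190:430],None,fx=3.3,fy=3.3,interpolation=cv2.INTER_CUBIC))
E
```

```text
clock: 4.45
eef_pos: [0.6438, -0.0931, 0.0318]
eef_rot: [0.0, 0.995, 0.101, 0.0]
ft_force: [1.2, -3.9, 0.1]
gripper_width: 0.006
clock: 4.87
eef_pos: [0.6397, -0.0735, 0.0318]
eef_rot: [-0.0, 0.995, 0.101, 0.0]
ft_force: [0.9, -3.6, 1.1]
gripper_width: 0.003
t 4.87 pos [ 0.6397 -0.0735  0.0318] yaw 0.2028 F [ 0.9 -3.6  1.1] w 0.0 shift mm [ 0.3 84.3  1.8]
```

View pics/scene5.png

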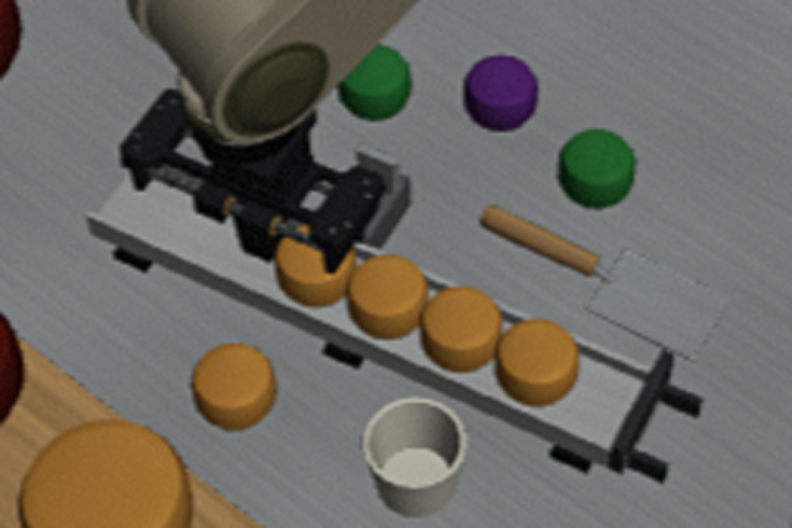

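The row is closed up with about 40 mm left to the stop at (640,410). Continuing.

```bash
python3 -m jog '{"jaw":[1,1,1,1,1],"translation":[[0,-4,0],[0,-8,0],[0,-12,0],[0,-16,0],[0,-20,0]],"spin":[0,0,0,0,0]}' 
python3 -m jog '{"jaw":[1,1,1,1],"translation":[[0,-4,0],[0,-7,0],[0,-10,0],[0,-12,0]],"spin":[0,0,0,0]}'
python3 - <<'E'
from h import *
go([.657,-.156,.03])
f=cams.grab_frame("scene");cv2.imwrite("pics/scene6.png",cv2.resize(f["img"][180:340,190:430],None,fx=3.3,fy=3.3,interpolation=cv2.INTER_CUBIC))
f=cams.grab_frame("top");cv2.imwrite("pics/top6.png",cv2.resize(f["img"][150:270,210:420],None,fx=3.8,fy=3.8,interpolation=cv2.INTER_CUBIC))
E
```

```text
clock: 5.33
eef_pos: [0.6357, -0.0539, 0.0317]
eef_rot: [-0.0, 0.995, 0.101, -0.0]
ft_force: [1.2, -4.3, 1.2]
gripper_width: 0.006
clock: 5.67
eef_pos: [0.6333, -0.0422, 0.0317]
eef_rot: [-0.0, 0.995, 0.101, -0.0]
ft_force: [1.7, -3.6, 1.0]
gripper_width: 0.006
t 5.67 pos [ 0.6333 -0.0422  0.0317] yaw 0.203 F [ 1.7 -3.6  1. ] w 0.01 shift mm [  0.3 116.3   1.7]
```

View pics/scene6.png

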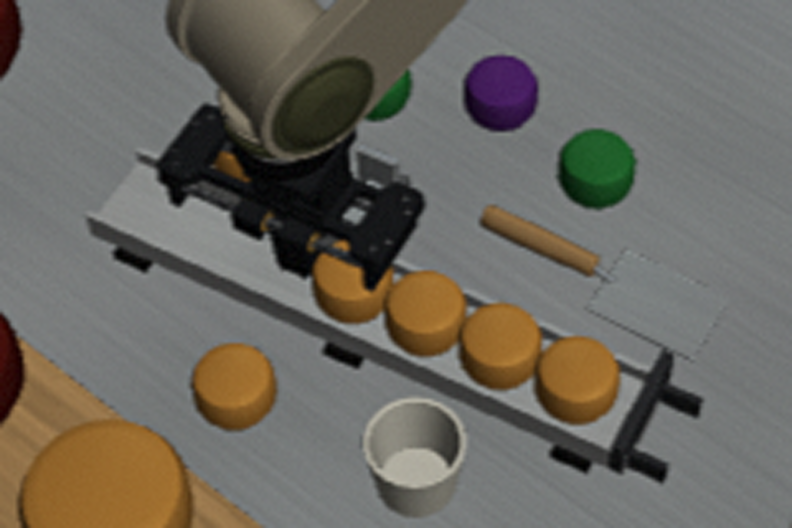

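View pics/top6.png

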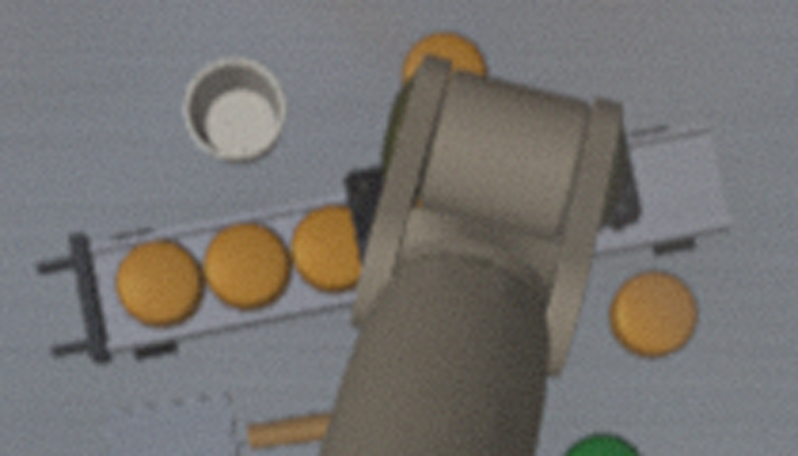

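Top crop: the front wheel's edge is at (118,283) and the stop's right edge at (101,290), so about 10–12 mm is left. I'll creep in and watch the force.

```bash
python3 -m jog '{"jaw":[1,1,1,1],"translation":[[0,-2,0],[0,-4,0],[0,-6,0],[0,-8,0]],"spin":[0,0,0,0]}' 
python3 -m jog '{"jaw":[1,1],"translation":[[0,-1.5,0],[0,-3,0]],"spin":[0,0]}' 
python3 -c "
from h import *
go([.657,-.156,.03])"
```

```text
clock: 6.1
eef_pos: [0.6317, -0.0346, 0.0317]
eef_rot: [0.0, 0.995, 0.101, 0.0]
ft_force: [1.2, -4.2, 0.8]
gripper_width: 0.005
clock: 6.27
eef_pos: [0.6311, -0.0316, 0.0317]
eef_rot: [0.0, 0.995, 0.101, -0.0]
ft_force: [1.0, -3.6, 1.5]
gripper_width: 0.002
t 6.27 pos [ 0.6311 -0.0316  0.0317] yaw 0.2028 F [ 1.  -3.6  1.5] w 0.0 shift mm [  0.3 127.1   1.7]
```

```bash
python3 -m jog '{"jaw":[1,1],"translation":[[0,-1,0],[0,-2,0]],"spin":[0,0]}' 
python3 -m jog '{"jaw":[1,1],"translation":[[0,-1,0],[0,-2,0]],"spin":[0,0]}'
```

```text
clock: 6.43
eef_pos: [0.6307, -0.0297, 0.0317]
eef_rot: [0.0, 0.995, 0.101, 0.0]
ft_force: [1.5, -3.7, 1.1]
gripper_width: 0.004
clock: 6.6
eef_pos: [0.6303, -0.0277, 0.0317]
eef_rot: [-0.0, 0.995, 0.101, 0.0]
ft_force: [0.4, -3.6, 0.9]
gripper_width: 0.001
```

```bash
python3 -m jog '{"jaw":[1,1],"translation":[[0,-1,0],[0,-2,0]],"spin":[0,0]}'
python3 - <<'E'
from h import *
f=cams.grab_frame("scene");cv2.imwrite("pics/scene7.png",cv2.resize(f["img"][180:340,190:430],None,fx=3.3,fy=3.3,interpolation=cv2.INTER_CUBIC))
f=cams.grab_frame("top");cv2.imwrite("pics/top7.png",cv2.resize(f["img"][190:260,210:310],None,fx=7,fy=7,interpolation=cv2.INTER_CUBIC))
E
```

```text
clock: 6.77
eef_pos: [0.6303, -0.0267, 0.0319]
eef_rot: [0.001, 0.995, 0.101, 0.0]
ft_force: [2.8, -11.8, 1.0]
gripper_width: 0.004
```

View pics/top7.png

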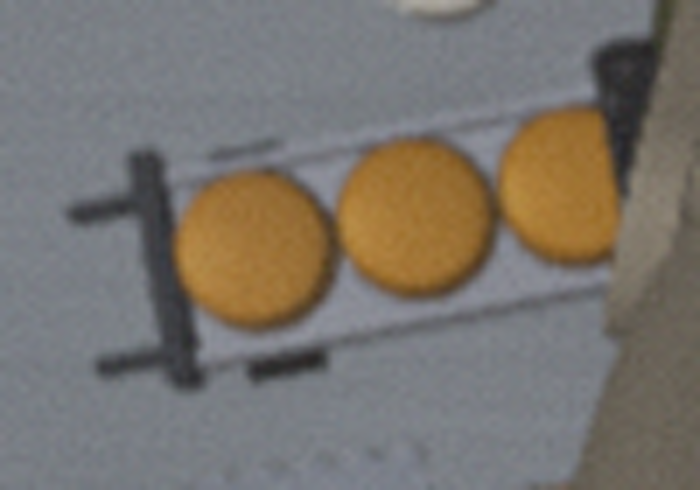

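View pics/scene7.png

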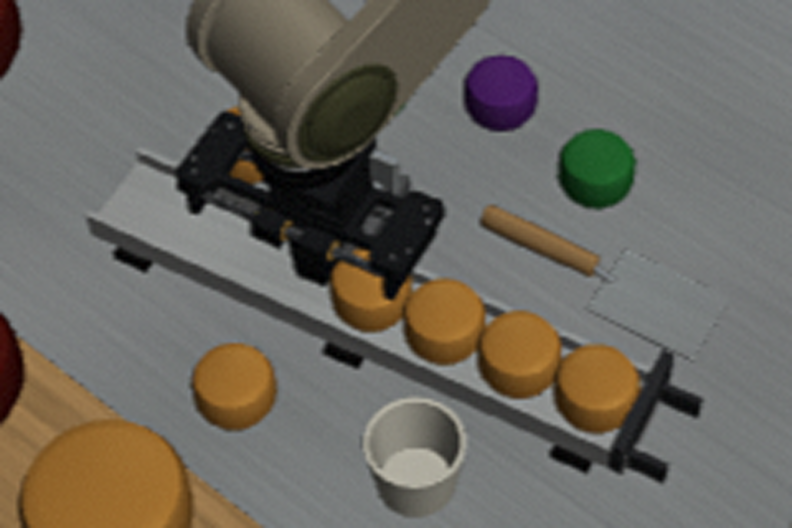

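Force jumped to 12 N. The front wheel's edge (175,245) touches the stop (172,250), and the row is closed with no gaps. The row is home, so I'll hold briefly, back off, lift and go behind the tab.

```bash
python3 -m jog '{"jaw":[1,1,1,1],"translation":[[0,-1,0],[0,-1,0],[0,-1,0],[0,-1,0]],"spin":[0,0,0,0]}' 
python3 -m jog '{"jaw":[1,1,1,1,1],"translation":[[0,4,0],[0,10,0],[0,18,0],[0,25,0],[0,25,-10]],"spin":[0,0,0,0,0]}' 
python3 -m jog '{"jaw":[1,1,1,1,1],"translation":[[0,0,-20],[0,0,-45],[0,0,-70],[0,0,-95],[0,0,-110]],"spin":[0,0,0,0,0]}' 
python3 -c "
from h import *
go([.508,-.0523,.15])"
```

```text
clock: 7.2
eef_pos: [0.6304, -0.0265, 0.0321]
eef_rot: [0.001, 0.995, 0.101, 0.001]
ft_force: [2.4, -11.8, 0.1]
gripper_width: 0.003
clock: 7.62
eef_pos: [0.6339, -0.0504, 0.0402]
eef_rot: [-0.001, 0.995, 0.101, -0.002]
ft_force: [-0.6, -0.6, -0.6]
gripper_width: 0.005
clock: 8.03
eef_pos: [0.6354, -0.0493, 0.1555]
eef_rot: [0.0, 0.995, 0.101, 0.002]
ft_force: [1.0, 0.0, -0.0]
gripper_width: 0.0
t 8.03 pos [ 0.6354 -0.0493  0.1555] yaw 0.2029 F [ 1.  0. -0.] w 0.0 shift mm [-125.4  -22.8    5. ]
```

```bash
python3 -m jog '{"jaw":[1,1,1,1,1],"translation":[[-35,-6,0],[-70,-12,0],[-105,-18,0],[-126,-23,0],[-126,-23,0]],"spin":[0,0,0,0,0]}' 
python3 -m jog '{"jaw":[1],"translation":[[0,0,0]],"spin":[0]}'
python3 - <<'E'
from h import *
go([.508,-.0523,.055])
f=cams.grab_frame("wrist"); W=Wwrist(f); hsv=cv2.cvtColor(f["img"],cv2.COLOR_BGR2HSV); cv2.imwrite("pics/wrist8.png",f["img"])
y=.2017; ux=np.array([np.cos(y),np.sin(y)]);uy=np.array([-np.sin(y),np.cos(y)])
m=(cv2.inRange(hsv,(8,120,60),(28,255,255))>0)&(abs(W[...,2]-.06)<.004)
k,l,st,ce=cv2.connectedComponentsWithStats(m.astype(np.uint8))
for i in range(1,k):
    if st[i,4]>200:
        p=W[l==i][:,:2].astype(np.float32); c,r=cv2.minEnclosingCircle(p); c=np.array(c); print(ce[i].round(),st[i,4],np.round(c,4),round(r,4),"ux uy",c@ux,c@uy)
t=(W[...,2]>.05)&(W[...,2]<.085)&(hsv[...,1]<80)&(np.hypot(W[...,0]-.54,W[...,1]+.045)<.05)
p=W[t]; print("tab n",len(p),p.mean(0).round(4),"ux",np.percentile(p[:,:2]@ux,[2,50,98]).round(4),"uy",np.percentile(p[:,:2]@uy,[2,50,98]).round(4))
print("tcp",sensors.get_obs()["eef_pos"][:2]@np.array([ux,uy]).T)
E
```

```text
clock: 8.45
eef_pos: [0.5036, -0.0517, 0.1526]
eef_rot: [-0.0, 0.995, 0.101, -0.001]
ft_force: [-1.2, -0.6, 0.2]
gripper_width: 0.001
clock: 8.53
eef_pos: [0.5066, -0.0522, 0.1528]
eef_rot: [0.0, 0.995, 0.101, 0.001]
ft_force: [0.4, -0.1, -0.0]
gripper_width: 0.005
t 8.53 pos [ 0.5066 -0.0522  0.1528] yaw 0.2023 F [ 0.4 -0.1 -0. ] w 0.0 shift mm [ 1.2  0.3 97.8]
[247.  50.] 5345 [0.6207 0.0174] 0.0285 ux uy 0.6116036342930893 -0.10727778963067289
[160.  58.] 4433 [0.6084 0.0775] 0.0285 ux uy 0.6115583304783712 -0.04593614227673337
[87. 70.] 3353 [0.5962 0.1384] 0.0285 ux uy 0.6118401898580174 0.016105465612891893
[29. 84.] 2440 [0.583  0.1987] 0.0295 ux uy 0.6109642579940624 0.07787908447938097
tab n 1108 [ 0.5435 -0.0423  0.0731] ux [0.5188 0.5249 0.5268] uy [-0.1663 -0.1504 -0.1345]
tcp [ 0.48659671 -0.15291968]
```

View pics/wrist8.png

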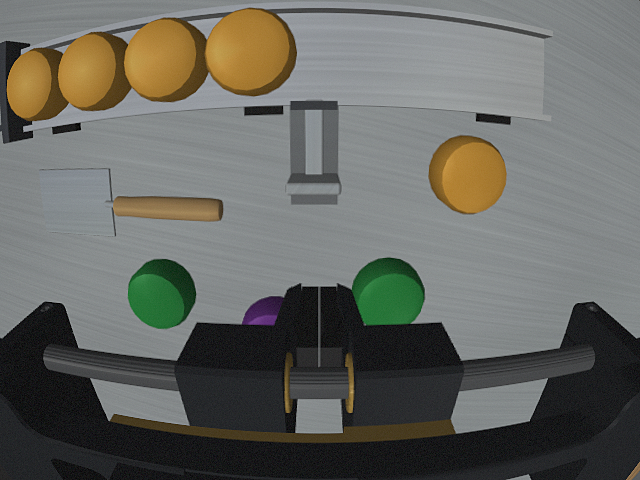

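The row is home: wheels at (250,50) to (29,84) with about 62 mm spacing. The tab at (313,187) has its centre at uy -0.150, the same line as the TCP to within 2.5 mm. Descending behind the tab.

```bash
python3 -m jog '{"jaw":[1,1,1,1,1],"translation":[[0,-2.5,25],[0,-2.5,50],[0,-2.5,75],[0,-2.5,94],[0,-2.5,96]],"spin":[0,0,0,0,0]}' 
python3 -m jog '{"jaw":[1,1],"translation":[[4,0,0],[8,0,0]],"spin":[0,0]}'
python3 - <<'E'
from h import *
go([.508,-.0523,.055])
cv2.imwrite("pics/wrist9.png",cams.grab_frame("wrist")["img"])
E
```

```text
clock: 9.0
eef_pos: [0.5055, -0.0493, 0.0527]
eef_rot: [-0.001, 0.995, 0.101, -0.002]
ft_force: [0.3, 0.2, -0.1]
gripper_width: 0.004
clock: 9.17
eef_pos: [0.5155, -0.0483, 0.0568]
eef_rot: [0.0, 0.995, 0.101, 0.001]
ft_force: [0.5, -0.0, -0.3]
gripper_width: -0.001
t 9.17 pos [ 0.5155 -0.0483  0.0568] yaw 0.2028 F [ 0.5 -0.  -0.3] w -0.0 shift mm [-8.1  2.4  1.8]
```

View pics/wrist9.png

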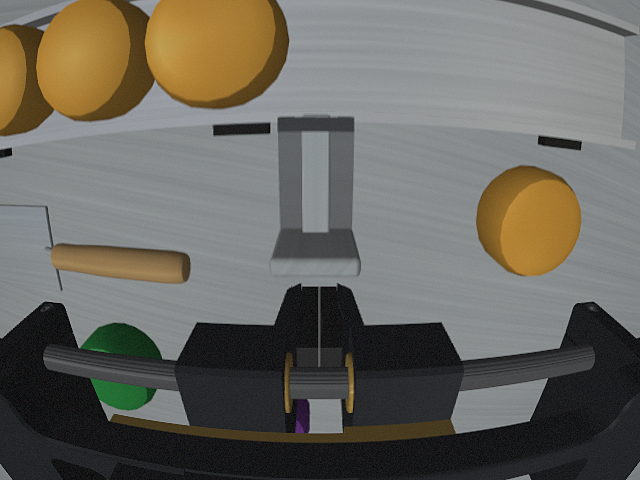

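The fingertips (320,290) are centred behind the tab (315,255). Pushing along tool +x.

```bash
python3 -m jog '{"jaw":[1,1,1,1,1],"translation":[[4,0,1],[8,0,2],[12,0,3],[16,0,3],[20,0,3]],"spin":[0,0,0,0,0]}' 
python3 -m jog '{"jaw":[1,1,1,1,1],"translation":[[4,0,0],[8,0,0],[12,0,0],[16,0,0],[20,0,0]],"spin":[0,0,0,0,0]}'
python3 - <<'E'
from h import *
go([.508,-.0523,.055])
cv2.imwrite("pics/wrist10.png",cams.grab_frame("wrist")["img"])
E
```

```text
clock: 9.63
eef_pos: [0.5339, -0.0441, 0.0529]
eef_rot: [0.0, 0.995, 0.101, -0.0]
ft_force: [-3.1, -0.7, 2.0]
gripper_width: 0.006
clock: 10.05
eef_pos: [0.5536, -0.04, 0.0527]
eef_rot: [0.0, 0.995, 0.101, -0.0]
ft_force: [-2.3, -1.7, 1.6]
gripper_width: 0.005
t 10.05 pos [ 0.5536 -0.04    0.0527] yaw 0.2028 F [-2.3 -1.7  1.6] w 0.01 shift mm [-47.1   2.8  -2.3]
```

View pics/wrist10.png

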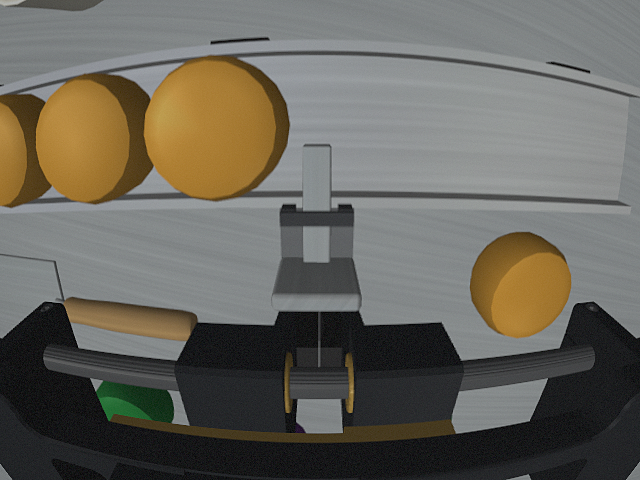

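The tongue tip at (316,147) is passing freely behind cheese_4 at (215,125), with about 18 mm to go.

```bash
python3 -m jog '{"jaw":[1,1,1,1],"translation":[[4,0,0],[8,0,0],[11,0,0],[13,0,0]],"spin":[0,0,0,0]}' 
python3 -m jog '{"jaw":[1,1],"translation":[[1.5,0,0],[3,0,0]],"spin":[0,0]}'
```

```text
clock: 10.43
eef_pos: [0.5663, -0.0374, 0.0526]
eef_rot: [-0.0, 0.995, 0.101, -0.0]
ft_force: [-2.0, -0.1, -0.3]
gripper_width: 0.003
clock: 10.6
eef_pos: [0.5689, -0.0368, 0.0526]
eef_rot: [-0.0, 0.995, 0.101, -0.0]
ft_force: [-1.4, -0.1, -0.6]
gripper_width: 0.005
```

```bash
python3 -m jog '{"jaw":[1,1],"translation":[[1,0,0],[2,0,0]],"spin":[0,0]}'
python3 - <<'E'
from h import *
go([.508,-.0523,.055])
cv2.imwrite("pics/wrist11.png",cams.grab_frame("wrist")["img"])
E
```

```text
clock: 10.77
eef_pos: [0.5692, -0.0368, 0.0525]
eef_rot: [-0.0, 0.995, 0.101, -0.003]
ft_force: [-17.2, -5.1, 9.8]
gripper_width: 0.007
t 10.77 pos [ 0.5692 -0.0368  0.0525] yaw 0.2032 F [-17.2  -5.1   9.8] w 0.01 shift mm [-63.1   2.9  -2.1]
```

View pics/wrist11.png

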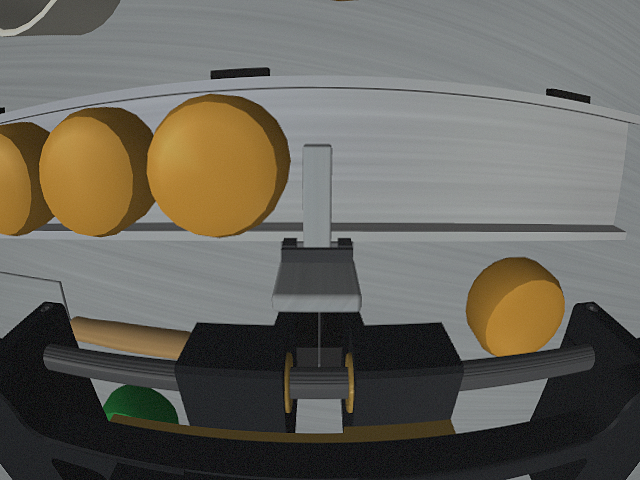

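The force jumped to 17 N at the hard stop, and the tongue tip (316,145) is past the channel's centre line. Holding, then retreating and lifting.

```bash
python3 -m jog '{"jaw":[1,1,1],"translation":[[0,0,0],[0,0,0],[0,0,0]],"spin":[0,0,0]}' 
python3 -m jog '{"jaw":[1,1,1,1,1],"translation":[[-4,0,0],[-10,0,0],[-20,0,0],[-30,0,0],[-35,0,-5]],"spin":[0,0,0,0,0]}' 
python3 -m jog '{"jaw":[1,1,1,1,1],"translation":[[0,0,-20],[0,0,-45],[-10,0,-75],[-20,0,-105],[-30,0,-115]],"spin":[0,0,0,0,0]}' 
python3 -m jog '{"jaw":[1,1,1],"translation":[[0,0,0],[0,0,0],[0,0,0]],"spin":[0,0,0]}'
python3 - <<'E'
from h import *
f=cams.grab_frame("wrist"); W=Wwrist(f); hsv=cv2.cvtColor(f["img"],cv2.COLOR_BGR2HSV); cv2.imwrite("pics/wrist12.png",f["img"])
s=cams.grab_frame("scene")["img"]; cv2.imwrite("pics/scene12.png",cv2.resize(s[150:350,180:440],None,fx=3,fy=3,interpolation=cv2.INTER_CUBIC))
y=.2017; ux=np.array([np.cos(y),np.sin(y)]);uy=np.array([-np.sin(y),np.cos(y)])
m=(cv2.inRange(hsv,(8,120,60),(28,255,255))>0)&(abs(W[...,2]-.06)<.004)
k,l,st,ce=cv2.connectedComponentsWithStats(m.astype(np.uint8))
for i in range(1,k):
    if st[i,4]>200:
        p=W[l==i][:,:2].astype(np.float32); c,r=cv2.minEnclosingCircle(p); c=np.array(c); print(ce[i].round(),st[i,4],round(r,4),"ux uy",(c@ux).round(4),(c@uy).round(4),W[l==i][:,2].mean().round(4))
r=W[...,:2]@ux; q=W[...,:2]@uy
t=(W[...,2]>.065)&(W[...,2]<.085)&(hsv[...,1]<80)&(abs(q+.150)<.03)&(abs(r-.56)<.05)
print("tab",t.sum(),np.percentile(r[t],[2,50,98]).round(4),np.percentile(q[t],[2,50,98]).round(4))
t=(W[...,2]>.042)&(W[...,2]<.053)&(hsv[...,1]<60)&(abs(q+.150)<.015)&(r>.56)&(r<.66)
print("tongue",t.sum(),np.percentile(r[t],[2,50,99]).round(4),np.percentile(q[t],[2,50,98]).round(4))
o=sensors.get_obs(); print(o["clock"],o["eef_pos"],o["qvel"].round(3),o["ft_force"].round(1))
E
```

```text
clock: 11.07
eef_pos: [0.5692, -0.0368, 0.0526]
eef_rot: [-0.0, 0.995, 0.101, -0.002]
ft_force: [-12.3, -3.3, 5.5]
gripper_width: 0.005
clock: 11.48
eef_pos: [0.5353, -0.0435, 0.0572]
eef_rot: [-0.0, 0.995, 0.101, -0.001]
ft_force: [-0.5, -0.4, -0.0]
gripper_width: 0.006
clock: 11.9
eef_pos: [0.5083, -0.0499, 0.1772]
eef_rot: [0.001, 0.995, 0.101, 0.003]
ft_force: [1.7, -0.9, 0.8]
gripper_width: 0.007
clock: 12.15
eef_pos: [0.5072, -0.0494, 0.1718]
eef_rot: [-0.0, 0.995, 0.101, -0.0]
ft_force: [0.2, 0.1, -0.4]
gripper_width: 0.004
[256.  55.] 4691 0.0286 ux uy 0.6117 -0.1079 0.0596
[174.  62.] 4002 0.0287 ux uy 0.6117 -0.0454 0.0597
[103.  72.] 3131 0.0285 ux uy 0.612 0.016 0.0597
[46. 84.] 2316 0.029 ux uy 0.6118 0.0778 0.0597
tab 647 [0.5608 0.5648 0.5687] [-0.1666 -0.1506 -0.1346]
tongue 1387 [0.5704 0.59   0.6196] [-0.1625 -0.1505 -0.1378]
12.25 [ 0.50713701 -0.04936423  0.17152404] [ 0.001  0.    -0.003  0.     0.003 -0.   ] [ 1.   0.6 -0.3]
```

View pics/wrist12.png

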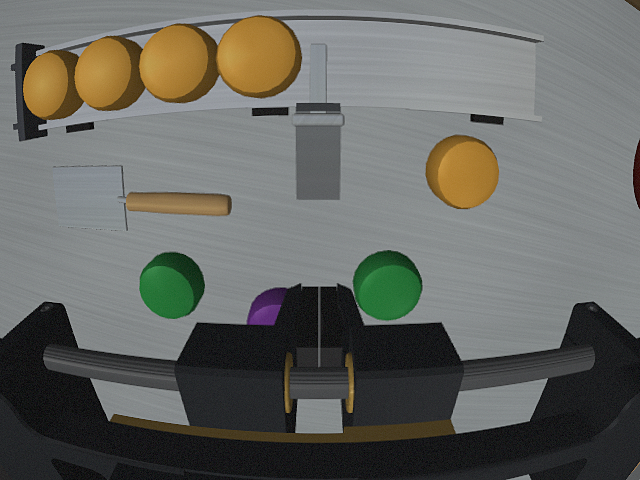

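View pics/scene12.png

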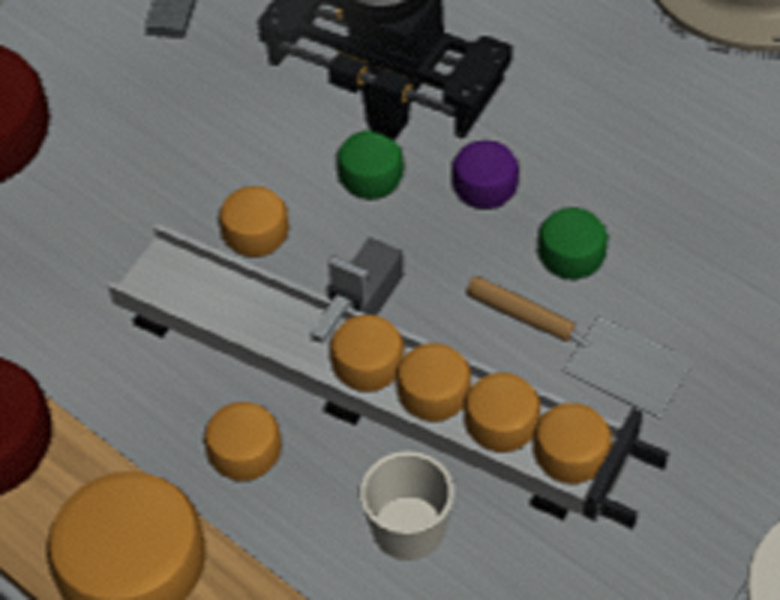

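The tongue tip is 8 mm past the centre line, as specified. The tab moved about 42–45 mm, the row is home at 62 mm spacing with tops at about 60 mm, and the arm is clear and still. Handing in.

```bash
python3 -c "
from cell import order
print(order.sign_off())"
```

```text
the job is handed in; nothing more can be done
None
```

The job is done and handed in after about 12 s of the 48 s allowed; sign-off reports no verdict. I pushed the row with closed fingertips at 4 N until the force rose to 12 N against the end stop. I held it there, backed off, then pushed the keeper's thumb tab at about 2–3 N until it hit its hard stop at 17 N.

**Last checks (wrist camera):**
- **Row:** the four wheels are in line with centres about 62 mm apart. The tops are level at about 60 mm, so all four are flat on the channel floor. The first wheel touches the stop in the pictures.
- **Keeper:** the tongue tip is 8 mm past the centre line, which is where it should be when fully across. Tab travel measured about 42 mm; the tip and the force jump both say it is at the full 45 mm.
- **Surroundings:** nothing else looks moved in the pictures; I did not re-measure the other items. The arm is still and clear, with the fingertips 0.17 m above the table.

**Disagreements:** the scene camera placed the wheels 5–9 mm away from the top camera, probably because my colour mask caught the wheel sides. I used the wrist and top views plus contact force instead. The stop came about 5 mm later than I had predicted, because the closed fingertips are thinner than I assumed.

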